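# Roll-test three rollers and reject the worn one

### The arm

A 6-joint arm with a two-finger parallel gripper is mounted at the origin on a cart in front of the work surface, level with it; the furniture and walls round the work are solid. World frame = base frame: x ahead of the robot, y to its left, z up, the work surface at z = 0. Lengths are in m, angles in rad, forces in N, time in s.
With the tool pointing down it reaches from about 0.3 to 0.775 m from the base axis. Payload 14.6 kg.
Tool frame: the origin (TCP) lies midway between the tips of the shut fingers; the grasp point (between the pads) lies 19 mm behind it (ctrl.grip_depth is the distance from the TCP to the grasp point, in m); z points along the fingers, x is the direction in which the jaws open and shut, and the axes are right-handed (so a half turn about z gives the same grasp; the last joint's range is limited). The gripper opens to 94 mm and grips with 3 to 60 N. Pads are 16 mm wide; open, the fingers measure 119 mm over their backs; the gripper's body (75 mm by 177 mm) begins 78 mm behind the grasp point.
Start: joints at [-1.214, 0.3, 1.521, -0, 1.321, -0.067], TCP at [0.226, -0.501, 0.205] pointing down, gripper open.
Joint ranges: [-3.03, 3.03], [-0.79, 2.21], [0.23, 2.52], [-1.04, 4.18], [0, 3.07], [-2.55, 2.55]. Speed limits (rad/s): [2.22, 2.22, 2.57, 3.14, 3.14, 3.14].

### API

Orientations are given as [roll, pitch, yaw] about the fixed x, y, z axes, in that order (R = Rz(yaw) Ry(pitch) Rx(roll)).
In Python, from station import ctrl gives the robot as it stands.
- The arm moves only by the tool play_rows, never from a script. Its argument "steps" is a list that holds one entry, the list of rows, each a list of 7 numbers: the shift along the tool's x, y, z in cm, then the turn, a rotation vector about the tool's x, y, z in rad, then the opening, from 0 (shut) to 1 (fully open). In form: [[[x, y, z, ax, ay, az, hand], ...]]. A call has 1 to 20 rows; each row is the pose to reach, as a shift and turn from the pose measured when the call began, along the tool's axes at that moment; what a row does not reach only later rows make up. A row lasts 1/12 s, in which the tool goes at most 41.7 mm and 7.16 degrees, less where a joint would pass 70% of its speed; a pose out of reach is approached as far as the arm can. A call with a gripper value outside its range is refused whole. The fingers move at their own pace and stop on an object; "force" is the grip in N (left out, the last holds). Time passes only in rows, so rows that repeat a pose let the fingers close. It gives the time, the measured TCP pose, the force and the opening at its end, in the units of the state.
- ctrl.get_obs(): the state, without advancing time (a new reading comes with each control period).
- ctrl.camera(name): name is "scene" or "top" or "wrist"; returns a dict with "frame" (420x560x3 uint8, blue, green, red), "fovy" (degrees; the focal length in pixels is half the picture's height over the tangent of half this angle, whatever the lens; pixels are square), "cx", "cy" (the principal point, pixels), "world_to_cam" (4x4, takes a point from world to camera coordinates). Camera axes: x right, y up, looking along -z (the intrinsics and any distortion apply to the point x, -y, -z); pixel columns grow to the right and rows downward; lengths in m; the calibration is good to about 2 mm. The wrist camera is an equidistant fisheye: a pixel r from the principal point sees the ray r / f radians off the axis. A picture is of the moment at which its call begins. There is no depth.
- ctrl.hand_in(): hands the job in, once; it reports no verdict.
The state is a dict: "time_s": time; "qpos": joint angles; "joint_vel": joint speeds; "tau": joint torques, N m; "ee_pos": TCP position; "eef_rot": TCP orientation; "force": force on the tool from outside, world axes, zero at the start; "moment": the same for the moment, N m; "grip_width": finger opening in m.
Only numpy, scipy, OpenCV 4.12 (cv2) and the standard library are available. Lean on these libraries where they do the work, as an engineer would, in place of code of your own. Each camera call takes 0.05 s, during which the arm holds its last target. There are 200 camera calls.

### The job

Roll the three steel rollers one at a time on the sprung test plate under a closed fingertip, a good quarter turn each while lightly pressed down (3 to 5 newtons; never as much as 9), first the one in the bay nearest the robot, then the middle one, then the far one. One of them is worn oval and rises under the finger as it rolls: lift that one out, put it in the open carton, and leave the two true rollers lying on the plate. Do not push the eraser, forceps or brass weight about.

Things in the scene. Friction and masses are not known exactly. Their poses are not given: they have to be found in the camera images.
- roll_stand: Grey roll-test stand, fixed, 240 mm (its x) by 126 mm (its y). Origin: centre of its underside, on the table; own x points away from the robot, across the three bays, z up. It carries the sprung test plate. One roller lies in each bay, its axis roughly along the stand's y.
- plate_mid (a point): Centre of the top face of the sprung steel test plate, 36 mm above the stand's origin; plate 222 mm (stand's x) by 112 mm. Strips 4 mm high and 4 mm thick at x = -105, -35, 35 and 105 mm divide it into bays 66 mm long, centred at x = -70 (near), 0 (middle) and 70 mm (far); like strips at y = -53 and 53 mm close the sides.
- test_plate (a joint): How far the sprung plate is pressed down, in m: 0 at rest, at most 0.005. It moves straight down without tipping; after the first 0.8 N it yields at 6.5 N per mm.
- roller_a: Steel roller, 60 mm long, 70 g, lying across one bay. Two of the three are true 14 mm cylinders; one is a worn oval, 14 x 17 mm, that starts on its broad flat side, so all start 14 mm high and alike in pose. Rolled a quarter turn, only the oval rises, by 3 mm; a finger held at one height would then press too hard. Origin: middle of the bar, on its axis. Own y along the bar; z up at the start, turns as it rolls.
- roller_b: Steel roller, 60 mm long, 70 g, lying across one bay. Two of the three are true 14 mm cylinders; one is a worn oval, 14 x 17 mm, that starts on its broad flat side, so all start 14 mm high and alike in pose. Rolled a quarter turn, only the oval rises, by 3 mm; a finger held at one height would then press too hard. Origin: middle of the bar, on its axis. Own y along the bar; z up at the start, turns as it rolls.
- roller_c: Steel roller, 60 mm long, 70 g, lying across one bay. Two of the three are true 14 mm cylinders; one is a worn oval, 14 x 17 mm, that starts on its broad flat side, so all start 14 mm high and alike in pose. Rolled a quarter turn, only the oval rises, by 3 mm; a finger held at one height would then press too hard. Origin: middle of the bar, on its axis. Own y along the bar; z up at the start, turns as it rolls.
- reject_carton: Open-topped plain cardboard carton, empty but for paper slips, fixed, 190 mm (its x) by 130 mm (its y), 90 mm high, walls 3 mm, floor 3 mm. Origin: centre of its underside.
- eraser: Eraser, 21 x 42 x 13 mm, on the table to the left of the stand; bystander. Origin: centre of its underside.
- forceps: Steel forceps, 12 x 125 x 6 mm, lying between the stand and the carton; bystander. Origin: centre of their underside.
- brass_weight: Brass weight with a knob, 22 mm across, 30 mm high, behind the stand; bystander. Origin: centre of its underside.
Not all that is in view belongs to the job. What is shaped like the roller_a but purple or red is not meant. Leave any black look-alike of the roller_c alone.

How it is judged:
By the outcome, as a careful person would: the job done as asked, in the order asked, and still so for the second after the job is handed in, with the robot touching nothing.
It also fails if it takes over 69 s, if anything falls off the work surface, if the arm or the gripper's body presses on something with over 40 N, if the wrist force passes 120 N, or if a joint passes its speed limit or range.

## Working session

There is one attempt and no reset: what is moved stays moved. The work goes in short steps, Python scripts to look and compute and a tool call to move; the robot and the scene stay as the last step left them, time stands still between calls to the robot, and variables do not carry over. Pictures are saved under pics/ and viewed, about 8 in all and at most 12, crops included, and the job is handed in when it is done.

Besides the shell and the picture viewer there is one more tool, called after ">>>" as name(argument=value, ...) on one line, values as JSON. play_rows: Moves the arm, as the interface text tells. Its arguments: {"type":"object","properties":{"steps":{"type":"array"},"force":{"type":"number"}},"required":["steps"]}

```bash
ls; mkdir -p pics
cat > h.py <<'E'
import numpy as np,cv2
from station import ctrl
def save(n,fn):
    c=ctrl.camera(n); cv2.imwrite(fn,c['frame']); return c
E
python3 - <<'E'
from h import *
for n in ('scene','top'):
    c=save(n,f'pics/{n}0.png'); print(n,c['fovy'],c['cx'],c['cy'],np.round(c['world_to_cam'],4).tolist())
o=ctrl.get_obs(); print(o, ctrl.grip_depth)
E
```

```text
pics
scene 53.901838372399936 283.2680343673121 215.6287536943786 [[-0.7186, -0.695, 0.0231, 0.3533], [0.3297, -0.3112, 0.8913, -0.2727], [-0.6123, 0.6481, 0.4527, -0.4499], [0.0, 0.0, 0.0, 1.0]]
top 47.84749146722362 282.41070116861306 210.8051121645098 [[-0.016, -0.9998, 0.0089, -0.0891], [0.9991, -0.0156, 0.0384, -0.5666], [-0.0382, 0.0095, 0.9992, -1.1554], [0.0, 0.0, 0.0, 1.0]]
{'time_s': 0.1, 'qpos': array([-1.21361033e+00,  3.00433636e-01,  1.52144729e+00,  6.86165471e-06,
        1.32073781e+00, -6.66024178e-02]), 'joint_vel': array([-0.00049144, -0.00090799, -0.00142359,  0.00093086, -0.00031396,
       -0.0007423 ]), 'tau': array([-1.09385746e-03, -5.32650983e+01, -3.53287089e+01,  7.08416943e-02,
        2.34944432e-02, -6.03527656e-05]), 'ee_pos': array([ 0.2260911 , -0.50114352,  0.20496349]), 'eef_rot': array([-3.14151773e+00,  1.02337242e-03, -1.14700957e+00]), 'force': array([0.06015715, 0.95346422, 0.20967955]), 'moment': array([-0.01024415,  0.00402656,  0.00211635]), 'grip_width': 0.09384873269203871} 0.0188
```

View pics/top0.png

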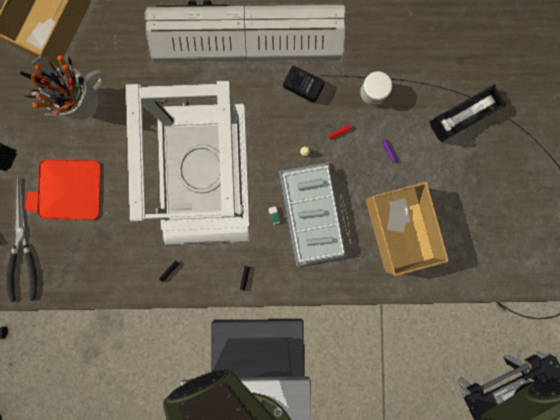

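View pics/scene0.png

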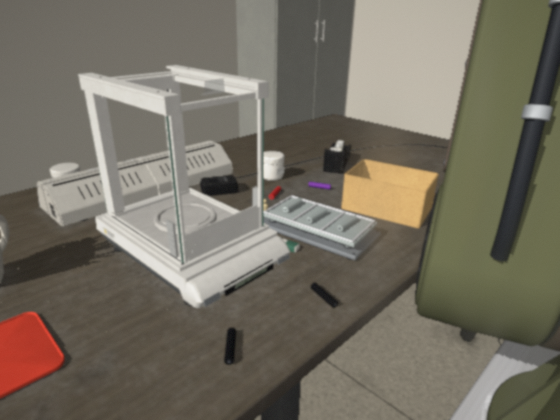

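The top view shows the stand at about (313,213), with rollers near (312,184), (312,214) and (320,240). The carton is at (407,228), the eraser at (274,215), the brass weight at (305,151), and the tall balance ends at column 247. The scene view agrees. I'll crop in closer.

```bash
cat >> h.py <<'E'
def ray(c,u,v):
    f=210/np.tan(np.radians(c['fovy']/2)); M=np.array(c['world_to_cam']); R,t=M[:3,:3],M[:3,3]
    x,y=(u-c['cx']),(v-c['cy'])
    if c.get('fish'):
        r=np.hypot(x,y)+1e-9; th=r/f; d=np.array([x/r*np.sin(th),-y/r*np.sin(th),-np.cos(th)])
    else: d=np.array([x/f,-y/f,-1])
    return -R.T@t, R.T@d
def onz(c,u,v,z):
    o,d=ray(c,u,v); return o+d*(z-o[2])/d[2]
E
python3 - <<'E'
from h import *
c=ctrl.camera('top'); f=c['frame']
cv2.imwrite('pics/crop1.png',cv2.resize(f[145:285,265:455],None,fx=4.2,fy=4.2,interpolation=cv2.INTER_CUBIC))
for n,u,v,z in [('r1',320,240,.043),('r2',313,214,.043),('r3',312,184,.043),('carton',407,228,.09),('eraser',274,215,.013),('weight',305,151,.03),('balR',240,90,.25),('stand',313,213,.036)]:
    print(n,onz(c,u,v,z).round(3))
E
```

```text
r1 [ 0.493 -0.187  0.043]
r2 [ 0.555 -0.171  0.043]
r3 [ 0.627 -0.17   0.043]
carton [ 0.518 -0.383  0.09 ]
eraser [ 0.555 -0.077  0.013]
weight [ 0.709 -0.155  0.03 ]
balR [ 0.796 -0.016  0.25 ]
stand [ 0.558 -0.172  0.036]
```

View pics/crop1.png

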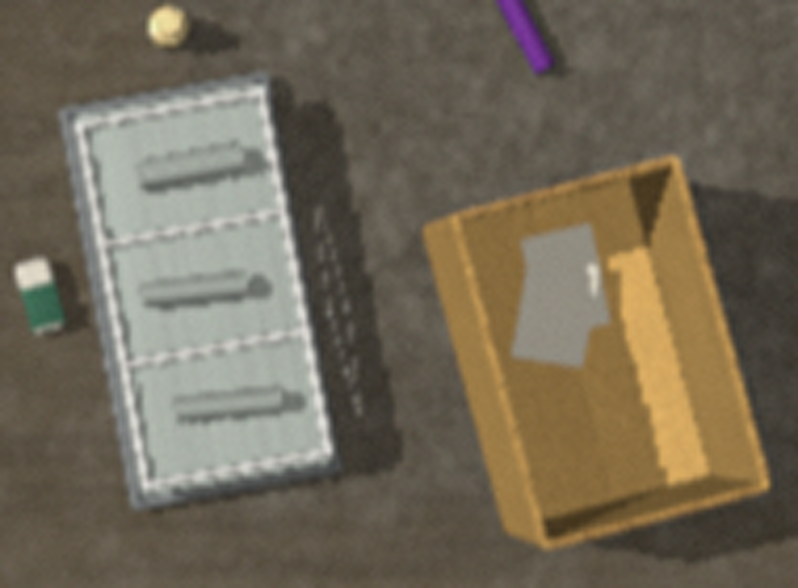

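The crop shows the stand turned about 10°, with one roller per bay centred near (229,405), (195,292) and (195,168). The forceps lie in the stand's shadow around (340,310), and the carton is open. Next I'll compute the stand pose and check clearance to the balance.

```bash
cat >> h.py <<'E'
from scipy.spatial.transform import Rotation as Ro
def tri(c1,p1,c2,p2):
    o1,d1=ray(c1,*p1);o2,d2=ray(c2,*p2)
    s=np.linalg.lstsq(np.c_[d1,-d2],o2-o1,rcond=None)[0]; a,b=o1+s[0]*d1,o2+s[1]*d2
    return (a+b)/2,np.linalg.norm(a-b)
def goto(p,yaw):
    o=ctrl.get_obs(); R=Ro.from_euler('xyz',o['eef_rot']); T=Ro.from_euler('xyz',[np.pi,0,yaw])
    print('shift cm',(R.inv().apply(np.array(p)-o['ee_pos'])*100).round(2),'rot',(R.inv()*T).as_rotvec().round(4),'dist',np.linalg.norm(np.array(p)-o['ee_pos']).round(3))
E
python3 - <<'E'
from h import *
c=ctrl.camera('top'); s=ctrl.camera('scene')
q=lambda x,y,z:onz(c,265+(x+.5)/4.2-.5,145+(y+.5)/4.2-.5,z)
C=[q(*p,.040) for p in [(145,487),(80,125),(262,88),(328,455)]]
m=np.mean(C,axis=0);print('plate',m,[np.linalg.norm(C[i]-C[i-1]).round(3) for i in range(4)])
e=(C[1]+C[2]-C[0]-C[3]);yaw=np.arctan2(e[1],e[0]);print('yaw',yaw)
for p in [(229,405),(195,292),(195,168)]:
    w=q(*p,.045)-m; print(q(*p,.045).round(4),'stand frame',(Ro.from_euler('z',-yaw).apply(w)*1000).round(1))
K=[q(*p,.09) for p in [(424,228),(678,157),(768,487),(545,548)]]; print('carton',np.round(K,3),np.mean(K,axis=0))
print('bal',tri(c,(232,213),s,(265,90)),tri(c,(229,83),s,(178,68)))
goto([.47,-.19,.30],yaw)
E
```

```text
plate [ 0.55702203 -0.17153948  0.04      ] [np.float64(0.106), np.float64(0.21), np.float64(0.107), np.float64(0.214)]
yaw 0.15942255967360758
[ 0.4901 -0.1843  0.045 ] stand frame [-68.1  -2.    5. ]
[ 0.5547 -0.1662  0.045 ] stand frame [-1.4  5.7  5. ]
[ 0.6256 -0.1675  0.045 ] stand frame [68.4 -6.9  5. ]
carton [[ 0.587 -0.289  0.09 ]
 [ 0.623 -0.43   0.09 ]
 [ 0.442 -0.474  0.09 ]
 [ 0.411 -0.351  0.09 ]] [ 0.51561761 -0.3863419   0.09      ]
bal (array([ 0.54935598, -0.00529329,  0.32100579]), np.float64(0.00378040003144897)) (array([ 0.78505038, -0.0031625 ,  0.32907272]), np.float64(0.002591444178963933))
shift cm [-18.35 -35.03  -9.47] rot [-4.0000e-04  4.0000e-04 -1.3064e+00] dist 0.407
```

>>> play_rows(steps=[[[-18.35,-35,-5,0,0,-1.306,0],[-18.35,-35,-5,0,0,-1.306,0],[-18.35,-35,-5,0,0,-1.306,0],[-18.35,-35,-5,0,0,-1.306,0],[-18.35,-35,-5,0,0,-1.306,0],[-18.35,-35,-5,0,0,-1.306,0],[-18.35,-35,-5,0,0,-1.306,0],[-18.35,-35,-5,0,0,-1.306,0],[-18.35,-35,-5,0,0,-1.306,0],[-18.35,-35,-5,0,0,-1.306,0],[-18.35,-35,-5,0,0,-1.306,0],[-18.35,-35,-5,0,0,-1.306,0],[-18.35,-35,-5,0,0,-1.306,0],[-18.35,-35,-5,0,0,-1.306,0],[-18.35,-35,-5,0,0,-1.306,0],[-18.35,-35,-5,0,0,-1.306,0]]])

```text
time_s: 1.58
ee_pos: [0.4694, -0.1906, 0.2553]
eef_rot: [-3.141, 0.0, 0.157]
force: [-0.4, -0.9, 0.5]
grip_width: 0.0003
```

Run:
```python
from h import *
import json
c=save('wrist','pics/w1.png'); c['fish']=1; np.save('w1.npy',{k:v for k,v in c.items()},allow_pickle=True)
print(c['fovy'],c['cx'],c['cy']); M=c['world_to_cam']; print(-M[:3,:3].T@M[:3,3], -M[2,:3])
o=ctrl.get_obs(); print({k:np.round(v,4) for k,v in o.items()})
```

```text
65.70646984690485 273.88683811755203 209.44611096935614
[ 0.45636395 -0.11294552  0.43584523] [ 0.04191506 -0.26763843 -0.96260729]
{'time_s': np.float64(1.6333), 'qpos': array([-4.5810e-01,  1.6730e-01,  1.5678e+00,  3.0000e-04,  1.4069e+00,
       -6.1530e-01]), 'joint_vel': array([ 0.0028, -0.0006, -0.0012,  0.0014,  0.0013, -0.0037]), 'tau': array([ 5.10000e-03, -4.62606e+01, -3.61756e+01,  5.15000e-02,
        5.70000e-02,  2.30000e-02]), 'ee_pos': array([ 0.4694, -0.1905,  0.2553]), 'eef_rot': array([-3.1411e+00,  2.0000e-04,  1.5720e-01]), 'force': array([-0.5638,  0.2755,  0.5741]), 'moment': array([-0.0466, -0.1085,  0.027 ]), 'grip_width': np.float64(0.0006)}
```

View pics/w1.png

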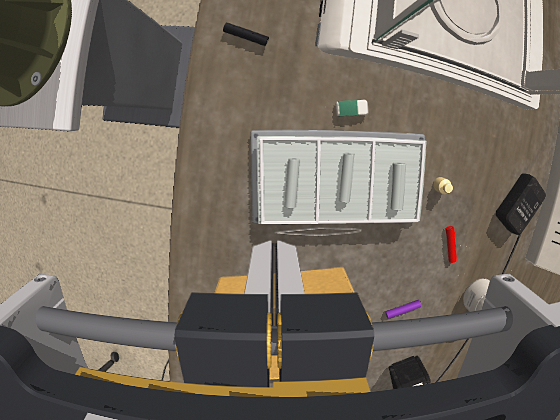

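The wrist view is clear. Rollers lie near (292,184), (347,178) and (398,187), strip corners are near (259,140), (424,139), (420,218) and (261,221), and the forceps are at (320,231). I'll measure the bars by mask.

Run:
```python
from h import *
c=np.load('w1.npy',allow_pickle=True).item(); f=c['frame']
C=np.array([onz(c,*p,.040) for p in [(260,140),(261,220),(420,218),(425,140)]]);m=C.mean(0)
e=C[2]+C[3]-C[0]-C[1];yaw=np.arctan2(e[1],e[0]);print('plate',m,'yaw',yaw,[np.linalg.norm(C[i]-C[i-1]).round(3) for i in range(4)])
g=cv2.cvtColor(f,cv2.COLOR_BGR2GRAY).astype(int)
for x0,x1 in [(268,312),(325,366),(378,416)]:
    r=g[146:216,x0:x1]; t=np.median(r); k=((r<t-12)).astype(np.uint8)
    n,l,s,ce=cv2.connectedComponentsWithStats(k); i=1+np.argmax(s[1:,4])
    (u,v),wh,a=cv2.minAreaRect(np.argwhere(l==i)[:,::-1].astype(np.float32)); 
    bp=cv2.boxPoints(((u+x0,v+146),wh,a)); W=np.array([onz(c,*b,.043) for b in bp])
    L=sorted([W[1]-W[0],W[2]-W[1]],key=np.linalg.norm); d=L[1]*np.sign(L[1][1])
    w=onz(c,u+x0,v+146,.045); print(t,w.round(4),'size',[np.linalg.norm(x).round(4) for x in L],'axis yaw',np.arctan2(-d[0],d[1]).round(3),'stand',(Ro.from_euler('z',-.159).apply(w-m)*1000).round(1))
```

```text
plate [ 0.55732847 -0.17060599  0.04      ] yaw 0.17524328828755395 [np.float64(0.214), np.float64(0.101), np.float64(0.216), np.float64(0.106)]
194.0 [ 0.4885 -0.1897  0.045 ] size [np.float64(0.019), np.float64(0.073)] axis yaw 0.083 stand [-70.9  -7.9   5. ]
194.0 [ 0.5535 -0.1731  0.045 ] size [np.float64(0.0198), np.float64(0.0745)] axis yaw 0.097 stand [-4.1 -1.9  5. ]
194.0 [ 0.6217 -0.1706  0.045 ] size [np.float64(0.0219), np.float64(0.0702)] axis yaw 0.148 stand [ 63.6 -10.2   5. ]
```

```bash
cat >> h.py <<'E'
def avg(n=6):
    F=[];P=[];D=[]
    for i in range(n):
        ctrl.camera('top'); o=ctrl.get_obs(); F.append(o['force']);P.append(o['ee_pos'])
    print('F',np.mean(F,0).round(2),'sd',np.std(F,0).round(2),'P mm',(np.mean(P,0)*1000).round(2),'rot',np.round(o['eef_rot'],4),'t',round(o['time_s'],2))
E
python3 -c "
from h import *
goto([.484,-.1845,.056],.085)"
```

```text
shift cm [ 1.54 -0.36 19.93] rot [-0.0005  0.0002  0.0722] dist 0.2
```

>>> play_rows(steps=[[[1.55,-0.36,10,0,0,0.072,0],[1.55,-0.36,14,0,0,0.072,0],[1.55,-0.36,17,0,0,0.072,0],[1.55,-0.36,19,0,0,0.072,0],[1.55,-0.36,19.9,0,0,0.072,0],[1.55,-0.36,19.9,0,0,0.072,0],[1.55,-0.36,19.9,0,0,0.072,0],[1.55,-0.36,19.9,0,0,0.072,0],[1.55,-0.36,19.9,0,0,0.072,0]]])

```text
time_s: 2.38
ee_pos: [0.4853, -0.1852, 0.0588]
eef_rot: [3.14, -0.003, 0.085]
force: [0.2, 0.5, 0.5]
grip_width: 0.0005
```

```bash
python3 -c "
from h import *
avg(6); c=save('wrist','pics/w2.png'); print(np.round(c['world_to_cam'],4).tolist())"
```

```text
F [-0.22  0.21  0.3 ] sd [0.5  0.32 0.41] P mm [ 484.76 -184.81   57.76] rot [ 3.1416e+00 -8.0000e-04  8.5100e-02] t 2.68
[[0.9965, 0.084, 0.0009, -0.4664], [-0.0806, 0.9591, -0.2714, 0.2047], [-0.0236, 0.2704, 0.9625, -0.1886], [0.0, 0.0, 0.0, 1.0]]
```

View pics/w2.png

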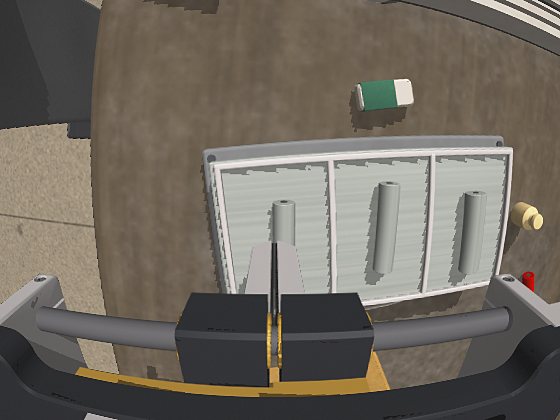

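Tip at (275,243) sits about 6 mm behind the roller axis at (284,…), as planned. Next I'll descend to just above contact.

>>> play_rows(steps=[[[0,0,0.3,0,0,0,0],[0,0,0.6,0,0,0,0],[0,0,0.6,0,0,0,0],[0,0,0.6,0,0,0,0],[0,0,0.6,0,0,0,0],[0,0,0.6,0,0,0,0]]])

```text
time_s: 3.23
ee_pos: [0.4843, -0.1845, 0.0507]
eef_rot: [-3.141, -0.0, 0.085]
force: [-0.0, -0.2, 0.7]
grip_width: 0.0001
```

```bash
python3 -c "
from h import *
avg(8)"
```

```text
F [0.25 0.08 0.05] sd [0.47 0.37 0.63] P mm [ 484.32 -184.55   50.79] rot [-3.1415e+00 -5.0000e-04  8.5200e-02] t 3.63
```

>>> play_rows(steps=[[[0,0,0.05,0,0,0,0],[0,0,0.1,0,0,0,0],[0,0,0.1,0,0,0,0],[0,0,0.1,0,0,0,0]]])

```text
time_s: 3.97
ee_pos: [0.4843, -0.1845, 0.0497]
eef_rot: [-3.141, -0.0, 0.085]
force: [-0.7, -0.6, -0.0]
grip_width: 0.0005
```

```bash
python3 -c "
from h import *
avg(8)"
```

```text
F [-0.06 -0.14  0.03] sd [0.41 0.46 0.27] P mm [ 484.3  -184.54   49.77] rot [-3.1415e+00 -5.0000e-04  8.5200e-02] t 4.37
```

>>> play_rows(steps=[[[0,0,0.05,0,0,0,0],[0,0,0.05,0,0,0,0],[0,0,0.05,0,0,0,0]]])

```text
time_s: 4.62
ee_pos: [0.4843, -0.1845, 0.0493]
eef_rot: [-3.141, -0.001, 0.085]
force: [-0.1, 0.4, 0.8]
grip_width: 0.0005
```

```bash
python3 -c "
from h import *
avg(6)"
```

```text
F [-0.08  0.06  0.37] sd [0.32 0.36 0.39] P mm [ 484.3  -184.56   49.29] rot [-3.1415e+00 -4.0000e-04  8.5200e-02] t 4.92
```

>>> play_rows(steps=[[[0,0,0.03,0,0,0,0],[0,0,0.03,0,0,0,0],[0,0,0.03,0,0,0,0]]])

```text
time_s: 5.17
ee_pos: [0.4843, -0.1846, 0.049]
eef_rot: [-3.142, -0.001, 0.085]
force: [-0.4, 0.2, 1.9]
grip_width: 0.0003
```

```bash
python3 -c "
from h import *
avg(6)"
```

```text
F [-0.28 -0.1   1.39] sd [0.32 0.42 0.69] P mm [ 484.33 -184.57   49.02] rot [-3.1415e+00 -5.0000e-04  8.5200e-02] t 5.47
```

>>> play_rows(steps=[[[0,0,0.04,0,0,0,0],[0,0,0.04,0,0,0,0],[0,0,0.04,0,0,0,0]]])

```text
time_s: 5.72
ee_pos: [0.4844, -0.1846, 0.0487]
eef_rot: [-3.142, -0.001, 0.085]
force: [-1.0, 0.8, 3.5]
grip_width: 0.0006
```

```bash
python3 -c "
from h import *
avg(6)"
```

```text
F [-0.94  0.29  3.03] sd [0.68 0.26 0.49] P mm [ 484.37 -184.58   48.67] rot [-3.1415e+00 -7.0000e-04  8.5200e-02] t 6.02
```

>>> play_rows(steps=[[[0,0,0.015,0,0,0,0],[0.12,0,0.015,0,0,0,0],[0.25,0,0.015,0,0,0,0],[0.37,0,0.015,0,0,0,0],[0.5,0,0.015,0,0,0,0],[0.5,0,0.015,0,0,0,0]]])

```text
time_s: 6.52
ee_pos: [0.4899, -0.1842, 0.0489]
eef_rot: [3.141, -0.001, 0.085]
force: [-0.3, 1.2, 6.5]
grip_width: 0.0005
```

```bash
python3 -c "
from h import *
avg(6)"
```

```text
F [-0.46  0.76  7.02] sd [0.54 0.65 0.44] P mm [ 489.84 -184.15   48.9 ] rot [ 3.1414e+00 -1.5000e-03  8.5300e-02] t 6.82
```

>>> play_rows(steps=[[[0,0,-0.04,0,0,0,0],[0,0,-0.04,0,0,0,0],[0,0,-0.04,0,0,0,0]]])

```text
time_s: 7.07
ee_pos: [0.49, -0.1841, 0.0494]
eef_rot: [3.141, -0.002, 0.085]
force: [-0.8, 0.7, 5.1]
grip_width: 0.0004
```

```bash
python3 -c "
from h import *
avg(6)"
```

```text
F [-0.53  0.92  4.37] sd [0.38 0.22 0.8 ] P mm [ 489.9  -184.13   49.32] rot [ 3.1414e+00 -1.6000e-03  8.5200e-02] t 7.37
```

Near roller is rising clearly, about 0.8 mm in 5.5 mm of travel, so it looks like the oval. I'll follow it up.

>>> play_rows(steps=[[[0.07,0,-0.015,0,0,0,0],[0.15,0,-0.03,0,0,0,0],[0.22,0,-0.045,0,0,0,0],[0.3,0,-0.06,0,0,0,0],[0.3,0,-0.06,0,0,0,0]]])

```text
time_s: 7.78
ee_pos: [0.4929, -0.1838, 0.0498]
eef_rot: [3.141, -0.002, 0.085]
force: [-0.1, 0.8, 2.9]
grip_width: 0.0005
```

```bash
python3 -c "
from h import *
avg(6)"
```

```text
F [-0.02  1.05  3.14] sd [0.53 0.47 0.4 ] P mm [ 492.85 -183.86   49.86] rot [ 3.1414e+00 -1.6000e-03  8.5200e-02] t 8.08
```

>>> play_rows(steps=[[[0.07,0,-0.01,0,0,0,0],[0.15,0,-0.02,0,0,0,0],[0.22,0,-0.03,0,0,0,0],[0.3,0,-0.04,0,0,0,0],[0.3,0,-0.04,0,0,0,0]]])

```text
time_s: 8.5
ee_pos: [0.4959, -0.1836, 0.0502]
eef_rot: [3.142, -0.001, 0.085]
force: [-0.4, 0.6, 1.8]
grip_width: 0.0006
```

```bash
python3 -c "
from h import *
avg(6)"
```

```text
F [-0.11  0.94  1.09] sd [0.28 0.38 0.32] P mm [ 495.76 -183.6    50.21] rot [ 3.1414e+00 -1.5000e-03  8.5200e-02] t 8.8
```

```bash
python3 -c "
from h import *
c=save('wrist','pics/w3.png'); f=c['frame']
cv2.imwrite('pics/w3c.png',cv2.resize(f[140:310,205:405],None,fx=4,fy=3.5,interpolation=cv2.INTER_CUBIC))"
```

```text
(no output)
```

View pics/w3c.png

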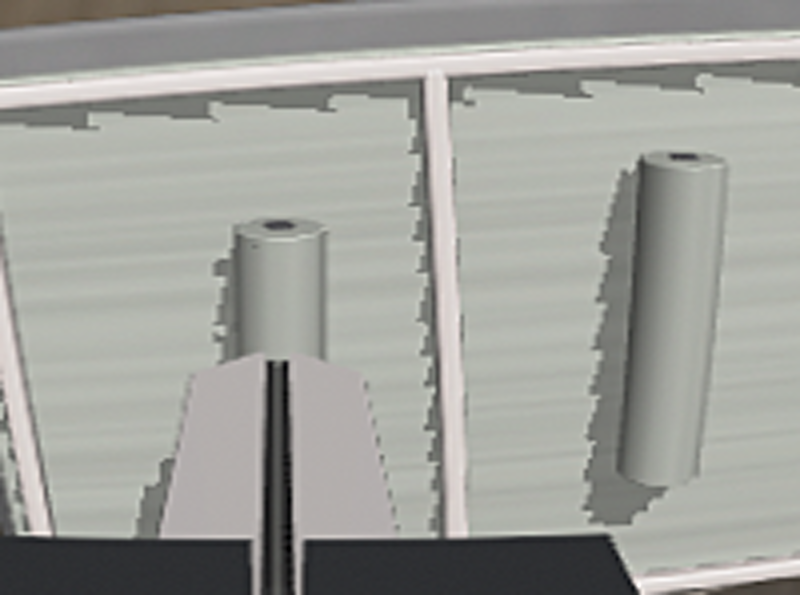

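This crop shows that the finger tips are bevelled along tool x, forming a shallow V with its peak at the gap, and the roller is now right under the peak. So the early "rise" may just be the bevel. Height over the peak is about 50.2 mm, close to nominal for 14 mm. I'll turn the tool 90° so the 16 mm flat pad width lies along the rolling direction and repeat cleanly.

>>> play_rows(steps=[[[0,0,-0.6,0,0,0,0],[-0.6,0,-1.0,0,0,0.12,0],[-0.6,0,-1.0,0,0,1.571,0],[-0.6,0,-1.0,0,0,1.571,0],[-0.6,0,-1.0,0,0,1.571,0],[-0.6,0,-1.0,0,0,1.571,0],[-0.6,0,-1.0,0,0,1.571,0],[-0.6,0,-1.0,0,0,1.571,0],[-0.6,0,-1.0,0,0,1.571,0],[-0.6,0,-1.0,0,0,1.571,0],[-0.6,0,-1.0,0,0,1.571,0],[-0.6,0,-1.0,0,0,1.571,0],[-0.6,0,-1.0,0,0,1.571,0],[-0.6,0,-1.0,0,0,1.571,0],[-0.6,0,-1.0,0,0,1.571,0],[-0.6,0,-1.0,0,0,1.571,0],[-0.6,0,-1.0,0,0,1.571,0],[-0.6,0,-1.0,0,0,1.571,0]]])

```text
time_s: 10.35
ee_pos: [0.4898, -0.1841, 0.0604]
eef_rot: [-3.14, -0.0, -1.484]
force: [-0.9, -0.3, -0.5]
grip_width: 0.0008
```

```bash
python3 -c "
from h import *
avg(4); c=save('wrist','pics/w4.png'); f=c['frame']
c['fish']=1;np.save('w4.npy',c,allow_pickle=True)
cv2.imwrite('pics/w4c.png',cv2.resize(f[120:300,160:460],None,fx=2.6,fy=2.6,interpolation=cv2.INTER_CUBIC))"
```

```text
F [-0.49  0.24 -0.49] sd [0.79 0.44 0.44] P mm [ 489.75 -184.13   60.27] rot [-3.1402e+00 -1.0000e-04 -1.4851e+00] t 10.55
```

View pics/w4c.png

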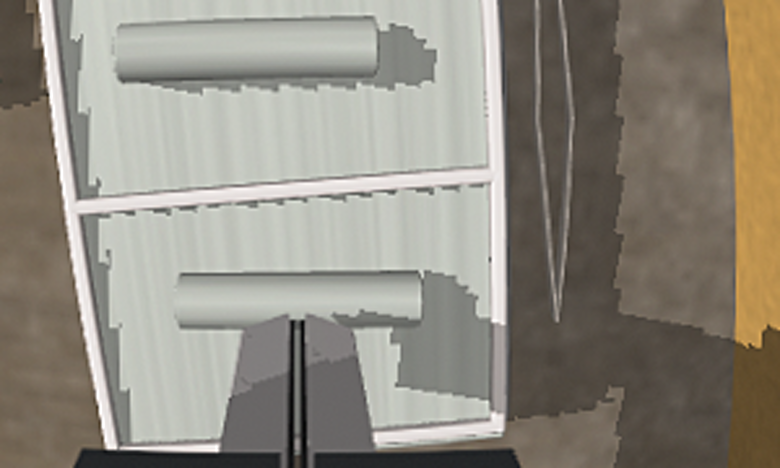

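```bash
python3 -c "
from h import *
c=np.load('w4.npy',allow_pickle=True).item()
q=lambda x,y,z:onz(c,160+(x+.5)/2.6-.5,120+(y+.5)/2.6-.5,z).round(4)
print(q(299,299,.043),q(299,272,.043),q(299,328,.043),'mid',q(247,48,.043), q(247,18,.043),q(247,81,.043),'tip',q(297,318,.060))
print('strip',q(297,190,.04), q(180,300,.043),q(420,300,.043))"
```

```text
[ 0.4953 -0.1843  0.043 ] [ 0.5024 -0.1837  0.043 ] [ 0.4876 -0.1849  0.043 ] mid [ 0.5558 -0.1669  0.043 ] [ 0.5629 -0.1664  0.043 ] [ 0.5481 -0.1675  0.043 ] tip [ 0.4968 -0.1836  0.06  ]
strip [ 0.5223 -0.1815  0.04  ] [ 0.4924 -0.1546  0.043 ] [ 0.4975 -0.2145  0.043 ]
```

>>> play_rows(steps=[[[0,0.1,0.4,0,0,0,0],[0,0.1,0.7,0,0,0,0],[0,0.1,0.9,0,0,0,0],[0,0.1,0.97,0,0,0,0],[0,0.1,1.0,0,0,0,0],[0,0.1,1.0,0,0,0,0],[0,0.1,1.0,0,0,0,0],[0,0.1,1.0,0,0,0,0]]])

```text
time_s: 11.27
ee_pos: [0.4888, -0.1842, 0.0503]
eef_rot: [-3.14, -0.0, -1.485]
force: [-0.5, -0.6, 0.0]
grip_width: 0.0004
```

```bash
python3 -c "
from h import *
avg(8)"
```

```text
F [-0.17  0.07  0.14] sd [0.37 0.48 0.58] P mm [ 488.79 -184.22   50.28] rot [-3.1401e+00 -1.0000e-04 -1.4853e+00] t 11.67
```

>>> play_rows(steps=[[[0,0,0.03,0,0,0,0],[0,0,0.06,0,0,0,0],[0,0,0.06,0,0,0,0],[0,0,0.06,0,0,0,0]]])

```text
time_s: 12.0
ee_pos: [0.4889, -0.1843, 0.0498]
eef_rot: [-3.14, -0.0, -1.485]
force: [-0.1, 1.0, 2.3]
grip_width: 0.0007
```

```bash
python3 -c "
from h import *
avg(8)"
```

```text
F [-0.22  0.75  2.74] sd [0.53 0.23 0.51] P mm [ 488.87 -184.24   49.75] rot [-3.1399e+00 -3.0000e-04 -1.4853e+00] t 12.4
```

>>> play_rows(steps=[[[0,0,0.02,0,0,0,0],[0,-0.12,0.02,0,0,0,0],[0,-0.24,0.02,0,0,0,0],[0,-0.36,0.02,0,0,0,0],[0,-0.48,0.02,0,0,0,0],[0,-0.6,0.02,0,0,0,0],[0,-0.6,0.02,0,0,0,0]]])

```text
time_s: 12.98
ee_pos: [0.4951, -0.1837, 0.0495]
eef_rot: [-3.14, -0.0, -1.485]
force: [0.8, 0.9, 3.5]
grip_width: 0.0001
```

```bash
python3 -c "
from h import *
avg(6)"
```

```text
F [-0.01  0.9   3.54] sd [0.21 0.3  0.61] P mm [ 494.87 -183.7    49.54] rot [-3.1399e+00 -2.0000e-04 -1.4853e+00] t 13.28
```

No rise in 6 mm of flat-tip rolling, so this one is true. I'll complete the stroke.

>>> play_rows(steps=[[[0,-0.15,0.01,0,0,0,0],[0,-0.3,0.01,0,0,0,0],[0,-0.45,0.01,0,0,0,0],[0,-0.6,0.01,0,0,0,0],[0,-0.75,0.01,0,0,0,0],[0,-0.9,0.01,0,0,0,0],[0,-1.05,0.01,0,0,0,0],[0,-1.2,0.01,0,0,0,0],[0,-1.35,0.01,0,0,0,0],[0,-1.5,0.01,0,0,0,0],[0,-1.65,0.01,0,0,0,0],[0,-1.8,0.01,0,0,0,0],[0,-1.95,0.01,0,0,0,0],[0,-2.05,0.01,0,0,0,0],[0,-2.05,0.01,0,0,0,0]]])

```text
time_s: 14.53
ee_pos: [0.5154, -0.1819, 0.0495]
eef_rot: [-3.14, -0.0, -1.485]
force: [0.7, 2.8, 3.7]
grip_width: 0.0005
```

```bash
python3 -c "
from h import *
avg(6)"
```

```text
F [-0.23  3.75  4.25] sd [0.46 0.39 0.43] P mm [ 515.24 -181.9    49.46] rot [-3.1399e+00 -2.0000e-04 -1.4854e+00] t 14.83
```

```bash
python3 -c "
from h import *
goto([.549,-.1674,.0505],-1.474)"
```

```text
shift cm [-1.16 -3.49 -0.1 ] rot [-0.0017 -0.0002 -0.0114] dist 0.037
```

>>> play_rows(steps=[[[0,0,-0.5,0,0,0,0],[0,0,-1.0,0,0,0,0],[-0.4,-1.2,-1.0,-0.0017,0,-0.011,0],[-0.8,-2.4,-1.0,-0.0017,0,-0.011,0],[-1.16,-3.49,-1.0,-0.0017,0,-0.011,0],[-1.16,-3.49,-0.9,-0.0017,0,-0.011,0],[-1.16,-3.49,-0.6,-0.0017,0,-0.011,0],[-1.16,-3.49,-0.3,-0.0017,0,-0.011,0],[-1.16,-3.49,-0.15,-0.0017,0,-0.011,0],[-1.16,-3.49,-0.1,-0.0017,0,-0.011,0],[-1.16,-3.49,-0.1,-0.0017,0,-0.011,0],[-1.16,-3.49,-0.1,-0.0017,0,-0.011,0],[-1.16,-3.49,-0.1,-0.0017,0,-0.011,0]]])

```text
time_s: 15.92
ee_pos: [0.5489, -0.1675, 0.0507]
eef_rot: [-3.141, -0.0, -1.474]
force: [-0.3, -0.2, 0.2]
grip_width: 0.0005
```

```bash
python3 -c "
from h import *
avg(6);c=save('wrist','pics/w5.png'); f=c['frame']
cv2.imwrite('pics/w5c.png',cv2.resize(f[120:300,160:460],None,fx=2.6,fy=2.6,interpolation=cv2.INTER_CUBIC))"
```

```text
F [ 0.22 -0.09 -0.21] sd [0.37 0.21 0.52] P mm [ 548.98 -167.43   50.61] rot [-3.1415e+00 -2.0000e-04 -1.4743e+00] t 16.22
```

View pics/w5c.png

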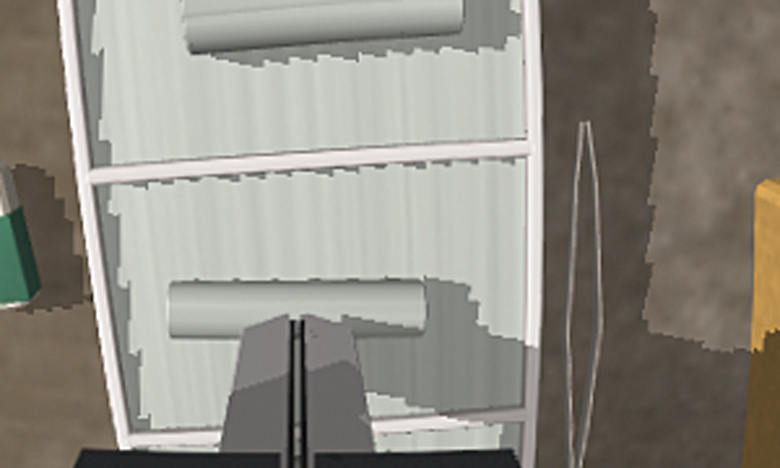

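The mid roller is at about (297,310) in the crop, level, with the finger centred behind its axis. I'll press and start the roll.

>>> play_rows(steps=[[[0,0,0.05,0,0,0,0],[0,0,0.09,0,0,0,0],[0,0,0.09,0,0,0,0],[0,0,0.09,0,0,0,0]]])

```text
time_s: 16.6
ee_pos: [0.5491, -0.1674, 0.0498]
eef_rot: [-3.141, -0.0, -1.474]
force: [-0.4, -0.3, 2.3]
grip_width: 0.0004
```

```bash
python3 -c "
from h import *
avg(8)"
```

```text
F [ 0.21 -0.05  2.93] sd [0.54 0.47 0.54] P mm [ 549.08 -167.42   49.77] rot [-3.1414e+00 -3.0000e-04 -1.4743e+00] t 17.0
```

>>> play_rows(steps=[[[0,0,0.012,0,0,0,0],[0,-0.12,0.012,0,0,0,0],[0,-0.24,0.012,0,0,0,0],[0,-0.36,0.012,0,0,0,0],[0,-0.4,0.012,0,0,0,0]]])

```text
time_s: 17.42
ee_pos: [0.5532, -0.167, 0.0496]
eef_rot: [-3.141, -0.0, -1.474]
force: [-0.7, -0.6, 3.3]
grip_width: 0.0003
```

```bash
python3 -c "
from h import *
avg(6)"
```

```text
F [0.53 0.5  3.83] sd [0.38 0.45 0.82] P mm [ 553.12 -167.     49.62] rot [-3.1413e+00 -2.0000e-04 -1.4743e+00] t 17.72
```

>>> play_rows(steps=[[[0,-0.12,0,0,0,0,0],[0,-0.24,0,0,0,0,0],[0,-0.36,0,0,0,0,0],[0,-0.45,0,0,0,0,0],[0,-0.5,0,0,0,0,0]]])

```text
time_s: 18.13
ee_pos: [0.5581, -0.1665, 0.0496]
eef_rot: [-3.141, -0.0, -1.474]
force: [-0.6, 1.0, 3.3]
grip_width: 0.0004
```

```bash
python3 -c "
from h import *
avg(6)"
```

```text
F [0.01 1.36 3.15] sd [0.23 0.43 0.59] P mm [ 558.08 -166.5    49.62] rot [-3.1413e+00 -2.0000e-04 -1.4744e+00] t 18.43
```

>>> play_rows(steps=[[[0,-0.15,0.01,0,0,0,0],[0,-0.3,0.01,0,0,0,0],[0,-0.45,0.01,0,0,0,0],[0,-0.6,0.01,0,0,0,0],[0,-0.75,0.01,0,0,0,0],[0,-0.9,0.01,0,0,0,0],[0,-1.05,0.01,0,0,0,0],[0,-1.2,0.01,0,0,0,0],[0,-1.35,0.01,0,0,0,0],[0,-1.5,0.01,0,0,0,0],[0,-1.65,0.01,0,0,0,0],[0,-1.75,0.01,0,0,0,0],[0,-1.75,0.01,0,0,0,0]]])

```text
time_s: 19.52
ee_pos: [0.5756, -0.1647, 0.0495]
eef_rot: [-3.141, -0.0, -1.474]
force: [-0.3, 2.6, 3.5]
grip_width: 0.0008
```

```bash
python3 -c "
from h import *
avg(6)
goto([.6188,-.1664,.0505],-1.421)"
```

```text
F [-0.11  3.18  4.35] sd [0.37 0.27 0.55] P mm [ 575.45 -164.76   49.53] rot [-3.1413e+00 -2.0000e-04 -1.4743e+00] t 19.82
shift cm [ 0.58 -4.3  -0.1 ] rot [-0.0003 -0.0002 -0.0533] dist 0.043
```

The middle roller is true too. On to the far one.

>>> play_rows(steps=[[[0,0,-0.5,0,0,0,0],[0,0,-1.0,0,0,0,0],[0.2,-1.4,-1.0,0,0,-0.053,0],[0.4,-2.8,-1.0,0,0,-0.053,0],[0.58,-4.3,-1.0,0,0,-0.053,0],[0.58,-4.3,-0.9,0,0,-0.053,0],[0.58,-4.3,-0.6,0,0,-0.053,0],[0.58,-4.3,-0.3,0,0,-0.053,0],[0.58,-4.3,-0.15,0,0,-0.053,0],[0.58,-4.3,-0.1,0,0,-0.053,0],[0.58,-4.3,-0.1,0,0,-0.053,0],[0.58,-4.3,-0.1,0,0,-0.053,0]]])

```text
time_s: 20.82
ee_pos: [0.6186, -0.1665, 0.0507]
eef_rot: [-3.141, -0.0, -1.421]
force: [-0.6, -0.5, 0.3]
grip_width: 0.0008
```

```bash
python3 -c "
from h import *
avg(6);c=save('wrist','pics/w6.png'); f=c['frame'];c['fish']=1;np.save('w6.npy',c,allow_pickle=True)
cv2.imwrite('pics/w6c.png',cv2.resize(f[120:300,160:460],None,fx=2.6,fy=2.6,interpolation=cv2.INTER_CUBIC))"
```

```text
F [-0.09  0.2   0.66] sd [0.33 0.22 0.46] P mm [ 618.74 -166.45   50.67] rot [-3.1413e+00 -2.0000e-04 -1.4213e+00] t 21.12
```

View pics/w6c.png

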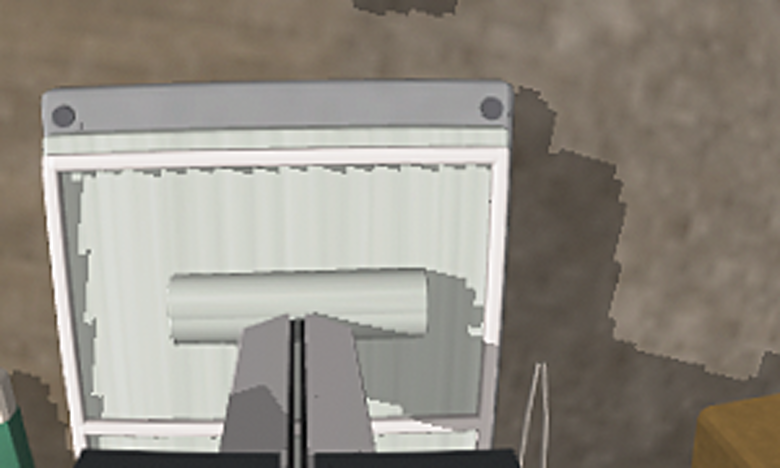

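The far roller looks 68 px wide against 57 px for the other two, which fits the 17 mm oval. Its axis is about 0.03 rad off the tool, so I'll align, press and roll in small steps.

>>> play_rows(steps=[[[0,-0.05,0,0,0,-0.033,0],[0,-0.05,0.05,0,0,-0.033,0],[0,-0.05,0.09,0,0,-0.033,0],[0,-0.05,0.095,0,0,-0.033,0],[0,-0.05,0.095,0,0,-0.033,0]]])

```text
time_s: 21.58
ee_pos: [0.6194, -0.1663, 0.0499]
eef_rot: [-3.141, -0.0, -1.389]
force: [-0.8, -0.3, 1.6]
grip_width: 0.0005
```

```bash
python3 -c "
from h import *
avg(8)"
```

```text
F [0.01 0.99 3.09] sd [0.3  0.47 0.4 ] P mm [ 619.35 -166.35   49.78] rot [-3.1411e+00 -3.0000e-04 -1.3884e+00] t 21.98
```

>>> play_rows(steps=[[[0,-0.1,0,0,0,0,0],[0,-0.2,0,0,0,0,0],[0,-0.3,0,0,0,0,0],[0,-0.3,0,0,0,0,0]]])

```text
time_s: 22.32
ee_pos: [0.6225, -0.1658, 0.05]
eef_rot: [-3.141, -0.0, -1.388]
force: [-0.1, 0.7, 4.7]
grip_width: 0.0007
```

```bash
python3 -c "
from h import *
avg(8)"
```

```text
F [-0.96  0.56  4.88] sd [0.54 0.39 0.33] P mm [ 622.49 -165.79   49.95] rot [-3.1407e+00 -5.0000e-04 -1.3884e+00] t 22.72
```

It rises about 0.45 mm in 3 mm, so this is the oval. I'll follow it up.

>>> play_rows(steps=[[[0,0,-0.01,0,0,0,0],[0,-0.1,-0.025,0,0,0,0],[0,-0.2,-0.045,0,0,0,0],[0,-0.3,-0.06,0,0,0,0],[0,-0.3,-0.06,0,0,0,0]]])

```text
time_s: 23.13
ee_pos: [0.6257, -0.1652, 0.0506]
eef_rot: [-3.141, -0.001, -1.388]
force: [-0.9, 1.0, 4.9]
grip_width: 0.0004
```

```bash
python3 -c "
from h import *
avg(6)"
```

```text
F [-0.9   0.71  4.53] sd [0.33 0.38 0.4 ] P mm [ 625.51 -165.23   50.6 ] rot [-3.1406e+00 -5.0000e-04 -1.3883e+00] t 23.43
```

>>> play_rows(steps=[[[0,-0.05,-0.015,0,0,0,0],[0,-0.1,-0.025,0,0,0,0],[0,-0.2,-0.045,0,0,0,0],[0,-0.3,-0.06,0,0,0,0],[0,-0.3,-0.06,0,0,0,0]]])

```text
time_s: 23.85
ee_pos: [0.6286, -0.1647, 0.0512]
eef_rot: [-3.141, -0.001, -1.388]
force: [-0.2, 0.4, 3.5]
grip_width: 0.0007
```

```bash
python3 -c "
from h import *
avg(6)"
```

```text
F [-0.28  0.77  4.37] sd [0.59 0.2  0.46] P mm [ 628.45 -164.69   51.19] rot [-3.1406e+00 -5.0000e-04 -1.3884e+00] t 24.15
```

>>> play_rows(steps=[[[0,-0.1,-0.016,0,0,0,0],[0,-0.2,-0.032,0,0,0,0],[0,-0.3,-0.047,0,0,0,0],[0,-0.4,-0.06,0,0,0,0],[0,-0.4,-0.06,0,0,0,0]]])

```text
time_s: 24.57
ee_pos: [0.6325, -0.1639, 0.0518]
eef_rot: [-3.14, -0.001, -1.388]
force: [0.0, 0.9, 5.1]
grip_width: 0.0003
```

```bash
python3 -c "
from h import *
avg(6)"
```

```text
F [-0.67  0.69  4.76] sd [0.52 0.42 0.42] P mm [ 632.37 -163.97   51.8 ] rot [-3.1406e+00 -5.0000e-04 -1.3884e+00] t 24.87
```

>>> play_rows(steps=[[[0,-0.1,-0.018,0,0,0,0],[0,-0.2,-0.03,0,0,0,0],[0,-0.3,-0.041,0,0,0,0],[0,-0.4,-0.05,0,0,0,0],[0,-0.4,-0.05,0,0,0,0]]])

```text
time_s: 25.28
ee_pos: [0.6364, -0.1632, 0.0523]
eef_rot: [-3.14, -0.001, -1.388]
force: [-0.0, 0.9, 4.3]
grip_width: 0.0004
```

```bash
python3 -c "
from h import *
avg(6)"
```

```text
F [-0.25  0.53  3.73] sd [0.35 0.73 0.66] P mm [ 636.29 -163.23   52.29] rot [-3.1406e+00 -5.0000e-04 -1.3884e+00] t 25.58
```

>>> play_rows(steps=[[[0,-0.1,-0.006,0,0,0,0],[0,-0.2,-0.012,0,0,0,0],[0,-0.3,-0.018,0,0,0,0],[0,-0.4,-0.023,0,0,0,0],[0,-0.4,-0.023,0,0,0,0]]])

```text
time_s: 26.0
ee_pos: [0.6404, -0.1625, 0.0526]
eef_rot: [-3.14, -0.001, -1.388]
force: [0.3, 0.9, 3.7]
grip_width: -0.0001
```

```bash
python3 -c "
from h import *
avg(6)"
```

```text
F [-0.05  0.49  3.89] sd [0.4  0.29 0.5 ] P mm [ 640.22 -162.51   52.53] rot [-3.1406e+00 -4.0000e-04 -1.3884e+00] t 26.3
```

>>> play_rows(steps=[[[0,-0.1,-0.004,0,0,0,0],[0,-0.2,-0.007,0,0,0,0],[0,-0.3,-0.009,0,0,0,0],[0,-0.4,-0.01,0,0,0,0],[0,-0.5,-0.01,0,0,0,0],[0,-0.5,-0.01,0,0,0,0]]])

```text
time_s: 26.8
ee_pos: [0.6453, -0.1616, 0.0526]
eef_rot: [-3.14, -0.0, -1.388]
force: [-0.5, 0.8, 3.0]
grip_width: 0.0006
```

```bash
python3 -c "
from h import *
avg(6);c=save('wrist','pics/w7.png'); f=c['frame'];c['fish']=1;np.save('w7.npy',c,allow_pickle=True)
cv2.imwrite('pics/w7c.png',cv2.resize(f[120:300,160:460],None,fx=2.6,fy=2.6,interpolation=cv2.INTER_CUBIC))"
```

```text
F [0.33 0.79 3.52] sd [0.57 0.37 0.59] P mm [ 645.13 -161.6    52.66] rot [-3.1404e+00 -5.0000e-04 -1.3885e+00] t 27.1
```

View pics/w7c.png

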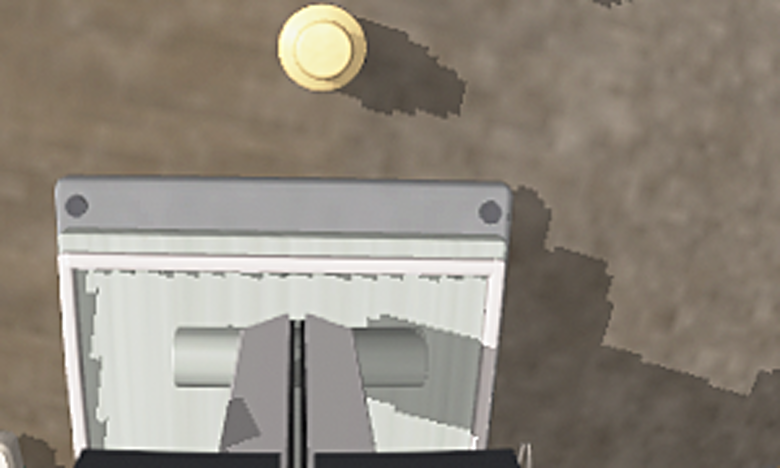

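```bash
python3 -c "
from h import *
c=np.load('w7.npy',allow_pickle=True).item()
q=lambda x,y,z:onz(c,160+(x+.5)/2.6-.5,120+(y+.5)/2.6-.5,z).round(4)
print(q(300,357,.0445),q(174,357,.0445),q(428,356,.0445))"
```

```text
[ 0.6391 -0.1635  0.0445] [ 0.6333 -0.1331  0.0445] [ 0.6447 -0.1944  0.0445]
```

>>> play_rows(steps=[[[0,-0.1,0,0,0,0,0],[0,-0.2,0.003,0,0,0,0],[0,-0.2,0.003,0,0,0,0],[0,-0.2,0.003,0,0,0,0]]])

```text
time_s: 27.48
ee_pos: [0.6471, -0.1613, 0.0526]
eef_rot: [-3.14, -0.001, -1.388]
force: [-0.1, 0.4, 4.1]
grip_width: 0.0006
```

```bash
python3 -c "
from h import *
avg(5)"
```

```text
Traceback (most recent call last):
  File "h.py", line 25, in avg
    ctrl.camera('top'); o=ctrl.get_obs(); F.append(o['force']);P.append(o['ee_pos'])
    ~~~~~~~~~~~^^^^^^^
ValueError: 200 camera calls are used up
```

>>> play_rows(steps=[[[0,0,-1,0,0,0,0],[0,0,-3,0,0,0,0.45],[0,1,-5,0,0,-1.56,0.45],[0,1,-5,0,0,-1.56,0.45],[0,1,-5,0,0,-1.56,0.45],[0,1,-5,0,0,-1.56,0.45],[0,1,-5,0,0,-1.56,0.45],[0,1,-5,0,0,-1.56,0.45],[0,1,-5,0,0,-1.56,0.45],[0,1,-5,0,0,-1.56,0.45],[0,1,-5,0,0,-1.56,0.45],[0,1,-5,0,0,-1.56,0.45],[0,1,-5,0,0,-1.56,0.45],[0,1,-5,0,0,-1.56,0.45],[0,1,-5,0,0,-1.56,0.45],[0,1,-5,0,0,-1.56,0.45],[0,1,-5,0,0,-1.56,0.45]]])

```text
time_s: 29.0
ee_pos: [0.6371, -0.1631, 0.1029]
eef_rot: [3.141, -0.001, 0.169]
force: [-0.1, -0.8, -0.2]
grip_width: 0.0423
```

```bash
python3 -c "
from h import *
avg(2);c=save('wrist','pics/w8.png'); f=c['frame'];c['fish']=1;np.save('w8.npy',c,allow_pickle=True)
cv2.imwrite('pics/w8c.png',cv2.resize(f[120:300,130:430],None,fx=2.6,fy=2.6,interpolation=cv2.INTER_CUBIC))"
```

```text
Traceback (most recent call last):
  File "h.py", line 25, in avg
    ctrl.camera('top'); o=ctrl.get_obs(); F.append(o['force']);P.append(o['ee_pos'])
    ~~~~~~~~~~~^^^^^^^
ValueError: 200 camera calls are used up
```

The camera allowance is used up: my averaging loop took a frame for each force reading. I'll do the rest by touch and known geometry. On release the oval lies somewhere in x ≈ 0.626–0.652, so I'll straddle the whole range with tips above the strips (z 42 mm), then close gently.

>>> play_rows(steps=[[[-0.3,0.1,0,0,0,0,0.7],[-0.3,0.1,0,0,0,0,0.7],[-0.3,0.1,1,0,0,0,0.7],[-0.3,0.1,3,0,0,0,0.7],[-0.3,0.1,4.5,0,0,0,0.7],[-0.3,0.1,5.3,0,0,0,0.7],[-0.3,0.1,5.8,0,0,0,0.7],[-0.3,0.1,6.05,0,0,0,0.7],[-0.3,0.1,6.05,0,0,0,0.7],[-0.3,0.1,6.05,0,0,0,0.7]]], force=5)

```text
time_s: 29.83
ee_pos: [0.6347, -0.1647, 0.043]
eef_rot: [3.141, -0.002, 0.169]
force: [0.1, -0.3, 0.2]
grip_width: 0.0654
```

>>> play_rows(steps=[[[0,0,0.08,0,0,0,0.5],[0,0,0.08,0,0,0,0.4],[0,0,0.08,0,0,0,0.3],[0,0,0.08,0,0,0,0.25],[0,0,0.08,0,0,0,0.2],[0,0,0.08,0,0,0,0.1],[0,0,0.08,0,0,0,0.1],[0,0,0.08,0,0,0,0.1],[0,0,0.08,0,0,0,0.1],[0,0,0.08,0,0,0,0.1]]])

```text
time_s: 30.67
ee_pos: [0.6347, -0.1647, 0.0422]
eef_rot: [3.141, -0.002, 0.169]
force: [0.6, -0.4, 0.0]
grip_width: 0.0157
```

Fingers stopped at 15.7 mm, so the oval is between the pads. I'll reopen slightly, go lower for a better bite, and grip firmly.

>>> play_rows(steps=[[[0,0,0,0,0,0,0.24],[-0.1,0,0,0,0,0,0.24],[-0.2,0,0.1,0,0,0,0.24],[-0.2,0,0.25,0,0,0,0.24],[-0.2,0,0.37,0,0,0,0.24],[-0.2,0,0.37,0,0,0,0.24],[-0.2,0,0.37,0,0,0,0.24]]])

```text
time_s: 31.25
ee_pos: [0.6327, -0.165, 0.0384]
eef_rot: [3.141, -0.002, 0.169]
force: [0.5, -1.1, -0.8]
grip_width: 0.0224
```

>>> play_rows(steps=[[[0,0,0,0,0,0,0.15],[0,0,0,0,0,0,0.05],[0,0,0,0,0,0,0.05],[0,0,0,0,0,0,0.05],[0,0,0,0,0,0,0.05],[0,0,0,0,0,0,0.05],[0,0,0,0,0,0,0.05]]], force=20)

```text
time_s: 31.83
ee_pos: [0.6327, -0.165, 0.0384]
eef_rot: [3.141, -0.002, 0.169]
force: [-0.7, 0.5, 0.8]
grip_width: 0.0161
```

>>> play_rows(steps=[[[0,0,-0.5,0,0,0,0.05],[0,0,-1.5,0,0,0,0.05],[0,0,-3,0,0,0,0.05],[0,0,-5,0,0,0,0.05],[0,0,-7.5,0,0,0,0.05],[0,0,-10,0,0,0,0.05],[0,0,-12,0,0,0,0.05],[0,0,-12.5,0,0,0,0.05],[0,0,-12.5,0,0,0,0.05],[0,0,-12.5,0,0,0,0.05]]])

```text
time_s: 32.67
ee_pos: [0.6322, -0.1649, 0.1626]
eef_rot: [3.141, -0.001, 0.169]
force: [0.1, -0.4, -1.0]
grip_width: 0.016
```

```bash
python3 -c "
from h import *
print(ctrl.get_obs()['force'],ctrl.get_obs()['grip_width'])
goto([.518,-.385,.163],.18)"
```

```text
[ 0.12992995 -0.3787843  -0.99563725] 0.0159744180854585
shift cm [-14.96  19.78  -0.04] rot [ 0.0004 -0.001  -0.011 ] dist 0.248
```

Held: width 16.0 mm, about -1 N in z. Carrying it over the carton.

>>> play_rows(steps=[[[-3,4,0,0,0,-0.1,0.05],[-6,8,0,0,0,-0.1,0.05],[-9,12,0,0,0,-0.1,0.05],[-12,16,0,0,0,-0.1,0.05],[-14,18.5,0,0,0,-0.1,0.05],[-14.9,19.8,0,0,0,-0.1,0.05],[-14.9,19.8,0,0,0,-0.1,0.05],[-14.9,19.8,0,0,0,-0.1,0.05],[-14.9,19.8,0,0,0,-0.1,0.05],[-14.9,19.8,0,0,0,-0.1,0.05]]])

```text
time_s: 33.5
ee_pos: [0.519, -0.3839, 0.1617]
eef_rot: [-3.141, -0.0, 0.27]
force: [-0.3, 0.6, -1.1]
grip_width: 0.0161
```

>>> play_rows(steps=[[[0,0,2,0,0,0,0.05],[0,0,5,0,0,0,0.05],[0,0,8,0,0,0,0.05],[0,0,11,0,0,0,0.05],[0,0,13,0,0,0,0.05],[0,0,14.2,0,0,0,0.05],[0,0,14.9,0,0,0,0.05],[0,0,14.9,0,0,0,0.05],[0,0,14.9,0,0,0,0.05],[0,0,14.9,0,0,0,0.05]]])

```text
time_s: 34.33
ee_pos: [0.5198, -0.3842, 0.0143]
eef_rot: [3.14, -0.002, 0.271]
force: [0.3, 1.0, -0.8]
grip_width: 0.0162
```

>>> play_rows(steps=[[[0,0,0.3,0,0,0,0.05],[0,0,0.3,0,0,0,0.05],[0,0,0.3,0,0,0,0.2],[0,0,0.3,0,0,0,0.3],[0,0,0.3,0,0,0,0.4],[0,0,0.3,0,0,0,0.4],[0,0,0.3,0,0,0,0.4],[0,0,-1,0,0,0,0.4],[0,0,-3,0,0,0,0.4],[0,0,-6,0,0,0,0.4],[0,0,-9,0,0,0,0.4],[0,0,-13,0,0,0,0.4],[0,0,-17,0,0,0,0.4],[0,0,-20,0,0,0,0.4],[0,0,-20,0,0,0,0.4],[0,0,-20,0,0,0,0.4]]])

```text
time_s: 35.67
ee_pos: [0.5197, -0.3843, 0.2169]
eef_rot: [3.137, -0.004, 0.271]
force: [-0.2, 0.0, -0.7]
grip_width: 0.0378
```

```bash
python3 -c "
from h import *
o=ctrl.get_obs();print(o['force'],o['grip_width'],o['ee_pos'],o['time_s'])"
```

```text
[-0.22564948  0.0266233  -0.71104269] 0.03778815802963157 [ 0.51974679 -0.38428593  0.21687723] 35.6667
```

>>> play_rows(steps=[[[0,0,0,0,0,0,0.0],[0,0,0,0,0,0,0],[0,0,0,0,0,0,0],[0,0,0,0,0,0,0],[0,0,0,0,0,0,0],[0,0,0,0,0,0,0],[0,0,0,0,0,0,0],[0,0,0,0,0,0,0]]])

```text
time_s: 36.33
ee_pos: [0.5197, -0.3843, 0.2168]
eef_rot: [3.137, -0.004, 0.271]
force: [0.2, 0.6, -0.2]
grip_width: 0.0003
```

```bash
python3 -c "
from h import *
print(ctrl.get_obs()['force'],ctrl.get_obs()['grip_width']); print(ctrl.hand_in())"
```

```text
[ 0.24772613  0.57864166 -0.17124913] 0.00033681036264499617
the job is handed in; nothing more can be done
None
```

I rolled the near, middle and far rollers in that order. The far one was the oval, so I put it in the carton and left the near and middle ones on the plate. I handed in at about 36 s, but no picture confirms the final state.

| Roller | Finger travel | Estimated turn | Height change | Verdict |
|---|---|---|---|---|
| Near | 26.4 mm | about 108° | none | true |
| Middle | 26.4 mm | about 108° | none | true |
| Far | about 28 mm | just over 100° | up about 3 mm, then level | oval |

- **Oval roller:** the jaws stopped on it at 16 mm, which fits the 14 x 17 mm bar. I lowered it into the carton and opened the jaws. After lifting away, the empty jaws shut fully (0.3 mm) with no load.
- **Force outside 3–5 N:** my first stroke on the near roller used the bevelled side of the fingertip, and the averaged reading ran from about 7 N down to 1 N. It never neared 9 N. I repeated that stroke with the flat of the tip, at about 2.7–4.3 N. The other two rollers read about 2.9–4.9 N.
- **Last checks missing:** averaging the force readings used up all 200 camera calls. The grasp and placing were therefore done by touch and measured geometry, and I could not see that the oval lies in the carton, that the two true rollers are on the plate or that the eraser, forceps and brass weight are unmoved. I noticed no unexpected contact force near any of those three.

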